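# Roll the round bar into the V-block and slide it up to the stop

### The arm

A 6-joint arm with a two-finger parallel gripper is mounted at the origin on the work surface. World frame = base frame: x ahead of the robot, y to its left, z up, the work surface at z = 0. Lengths are in mm, angles in rad, forces in N, time in s.
With the tool pointing down it reaches from about 275 to 1000 mm from the base axis. Payload 8.4 kg.
Tool frame: the origin (TCP) lies midway between the tips of the shut fingers; the grasp point (between the pads) lies 19 mm behind it; z points along the fingers, y is the line along which they close (so a half turn about z gives the same grasp; the last joint's range is limited). The gripper opens to 85 mm and grips with 20 to 120 N. Pads are 22 mm wide; open, the fingers measure 114 mm over their backs; the gripper's body (76 mm by 85 mm) begins 54 mm behind the grasp point. The pads swing forward as they close: fully open they stand 13 mm farther back than shut.
Start: joints at [-1.225, 0.353, 1.633, -0, 1.155, -0.002], TCP at [213.018, -587.581, 231.281] pointing down, gripper open.
Joint ranges: [-2.63, 2.63], [-0.92, 2.1], [0.06, 2.66], [-1.3, 4.44], [0, 2.69], [-3.02, 3.02]. Speed limits (rad/s): [2.22, 2.22, 2.79, 3.14, 3.14, 3.14].

### API

Orientations are given as [roll, pitch, yaw] about the fixed x, y, z axes, in that order (R = Rz(yaw) Ry(pitch) Rx(roll)).
In Python, from rig import r gives the robot as it stands.
- The arm moves only by the shell command python3 -m inch 'ROWS' [OPENING] [FORCE]. ROWS is JSON, a list that holds one entry, the list of rows, each a list of 6 numbers: the shift along the tool's x, y, z scaled (see below), then the turn, a rotation vector about the tool's x, y, z scaled (see below). In form: [[[tx, ty, tz, wx, wy, wz], ...]]. A call has 1 to 8 rows; each row is the pose to reach, as a shift and turn from the pose commanded when the call began, along the tool's axes at that moment, turning the shorter way round; what a row does not reach only later rows make up. The controller multiplies each number of a shift by 20 cm and each number of a turn by pi rad. A row lasts 1/12 s, in which the tool goes at most 41.7 mm and 7.16 degrees, less where a joint would pass 70% of its speed; a pose out of reach is approached as far as the arm can. A call with a number of a shift or a turn outside -1 to 1 is refused whole. A call with a gripper value outside its range is refused whole. OPENING is the gripper's target within -1 to 1 (fully open at 1, half-way at 0, shut at -1), set as the call begins (- or left out, the last holds). The fingers move at their own pace and stop on an object; FORCE is the grip in N (left out, the last holds). Time passes only in rows, so rows that repeat a pose let the fingers close. It gives the time, the measured TCP pose, the force, the opening and the grip force at its end, in the units of the state.
- r.sense(): the state, without advancing time (a new reading comes with each control period).
- r.grab_frame(name): name is "scene" or "side" or "wrist"; returns the picture (400x640x3 uint8, red, green, blue); there is no depth.
- r.camera_info(name): a dict with "K" (3x3 intrinsics, pixels), "rvec" (rotation vector, rad) and "tvec" (3), from world to camera coordinates, as OpenCV has them; the wrist camera has in their place "mount" (4x4, takes a point from camera to tool coordinates, whose origin is the TCP and whose axes are the flange's). Camera axes: x right, y down, z forward; pixel columns grow to the right and rows downward; lengths in mm; the calibration is good to about 2 mm. The wrist camera is an equidistant fisheye: a pixel r from the principal point sees the ray r / f radians off the axis. A picture is of the moment at which its call begins: read the wrist's pose just before it. camera_info takes no time and is no camera call.
- r.sign_off(): hands the job in; it is judged then, once.
The state is a dict: "clock": time; "qpos": joint angles; "qvel": joint speeds; "joint_efforts": joint torques, N m; "eef_pos": TCP position; "tcp_rot": TCP orientation; "contact_force": force on the tool from outside, world axes, zero at the start; "wrist_torque": the same for the moment, N m; "opening": opening from 0.0 (shut) to 1.0 (fully open); "grasp_force": force on a finger pad.
Only numpy, scipy, OpenCV 4.12 (cv2) and the standard library are available. Lean on these libraries where they do the work, as an engineer would, in place of code of your own. Each camera call takes 0.05 s, during which the arm holds its last target. There are 200 camera calls.

### The job

Roll the long round aluminium bar, touching it with the fingers only, slowly over the bench mat, up the ramp and into the groove of the V-block, then push on the end of the bar to slide it along the groove until it rests against the end stop. Do not grip or lift the bar and do not shove it hard, leave the other things on the mat where they are, and finish clear of everything with the bar lying still.

Things in the scene. Friction and masses are not known exactly. Their poses are not given: they have to be found in the camera images.
- bar: Loose plain solid aluminium cylinder, 44 mm in diameter, 140 mm long, about 0.6 kg, lying on the mat on the ramp's side of the V-block. Its origin is the centre of the cylinder (22 mm high at the start); its own y axis runs along the bar. It is smooth (friction about 0.4 on everything, fingers included) and rolls freely; its x and z axes turn with it as it rolls.
- vblock: Steel V-block with a lead-in ramp, fixed to the bench. Origin on the mat under the middle of the groove; z up; the groove runs 200 mm along its y axis, y = -100 (open end) to +100 (end stop). x points across the groove, away from the ramp. The 45 degree groove lies between the ramp's lip on the -x side and a flat-topped jaw, 30 mm high, x = +34 to +50 mm.
- ramp_foot (a point): Middle of the ramp's foot line, at the V-block's x = -75 mm, height 0. The ramp is as long as the groove and rises evenly (15 degrees) from here to the lip.
- lip (a point): Middle of the lip at the top of the ramp, at the V-block's x = -20 mm, height 14 mm. The lip is flat from x = -22 to -18 mm; beyond it the flank drops to the groove floor, 3 mm above the mat and 14 mm wide.
- seat (a point): Middle of the groove, at the V-block's x = 0, y = 0, height 27 mm: the height and line on which the bar's centre lies when seated.
- groove_stop (a point): Point on the face of the end stop (V-block's x = 0, y = +100 mm, height 27 mm) which the middle of the seated bar's end should touch: the bar's centre is then at y = +30 mm. The stop is a dark upright plate, 12 mm thick, 46 mm high, from x = -22 to +50 mm.
- tin: Bystander: round steel tin with brass wool, 72 mm in diameter, 37 mm high; origin at the centre of its underside.
- reel: Bystander: solder reel lying flat, 60 mm in diameter, 40 mm high; origin at the centre of its underside.
- stub: Bystander: short aluminium rod standing upright, 30 mm in diameter, 60 mm high; origin at the centre of its underside. Not the bar.
- jar: Bystander: small amber glass jar with a white cap, 44 mm in diameter, 45 mm high, beyond the V-block; origin at the centre of its underside.
- driver: Bystander: screwdriver about 170 mm long lying along its own x axis, handle to -x; up to 30 mm high.
- pliers: Bystander: small pliers lying flat with red handles, 120 mm long along their own x axis (handles to -x), 56 mm wide, 12 mm high; origin at the pivot.
Mind the look-alikes: they are no part of the job. What is meant by the bar is not red, and is the smaller of those in its own colour.

How it is judged:
By the outcome, as a careful person would: the job done as asked, in the order asked, and still so for the second after the job is handed in, with the robot touching nothing.
It also fails if it takes over 58 s, if anything falls off the work surface, if the arm or the gripper's body presses on something with over 40 N, if the wrist force passes 120 N, or if a joint passes its speed limit or range.

## Working session

There is one attempt and no reset: what is moved stays moved. The work goes in short steps, Python scripts to look and compute and a shell command to move; the robot and the scene stay as the last step left them, time stands still between calls to the robot, and variables do not carry over. Pictures are saved under pics/ and viewed, at most 10 in all, crops included, and the job is handed in when it is done.

```bash
ls; mkdir -p pics; python3 - <<'E'
from rig import r
import cv2,numpy as np
for n in("scene","side"):
    im=r.grab_frame(n);cv2.imwrite(f"pics/{n}0.png",im[:,:,::-1]);print(n,r.camera_info(n))
print(r.camera_info("wrist"));print(r.sense())
E
```

```text
pics
scene {'K': array([[435.17015949,   0.        , 314.74053524],
       [  0.        , 435.17015949, 199.01251849],
       [  0.        ,   0.        ,   1.        ]]), 'rvec': array([ 1.37228755,  2.00530581, -1.00448114]), 'tvec': array([ 187.51620945, -220.31135801, 1586.166911  ])}
side {'K': array([[378.9695566 ,   0.        , 321.3553429 ],
       [  0.        , 378.9695566 , 199.36551661],
       [  0.        ,   0.        ,   1.        ]]), 'rvec': array([ 0.37183784, -2.68496048,  1.34852018]), 'tvec': array([485.20143794, 130.21221381, 717.17225319])}
{'K': array([[309.70691629,   0.        , 326.45450637],
       [  0.        , 309.70691629, 197.55450632],
       [  0.        ,   0.        ,   1.        ]]), 'mount': array([[ 8.33023195e-04, -9.66288476e-01, -2.57460457e-01,
         6.49887112e+01],
       [ 9.99999184e-01,  5.55482491e-04,  1.15072500e-03,
         1.29902346e-01],
       [-9.68917530e-04, -2.57461206e-01,  9.66288150e-01,
        -1.42022737e+02],
       [ 0.00000000e+00,  0.00000000e+00,  0.00000000e+00,
         1.00000000e+00]])}
{'clock': 0.1, 'qpos': array([-1.22538818e+00,  3.53538108e-01,  1.63407527e+00, -1.14967720e-05,
        1.15525364e+00, -2.36830448e-03]), 'qvel': array([-0.00160201, -0.00051181, -0.00211985, -0.00050133, -0.00064639,
       -0.00088969]), 'joint_efforts': array([ 2.56297229e-03, -6.06354547e+01, -3.42822325e+01,  2.93695230e-04,
        3.81201535e-03,  2.74489065e-05]), 'eef_pos': array([ 212.8671628 , -587.15172546,  230.65561281]), 'tcp_rot': array([-3.14031827e+00,  7.49433165e-06,  3.47781100e-01]), 'contact_force': array([ 0.70767157, -0.20917509, -0.33451581]), 'wrist_torque': array([-0.00688047,  0.06234344,  0.01071364]), 'grasp_force': 0.0, 'opening': 0.9969955692314691}
```

View pics/scene0.png

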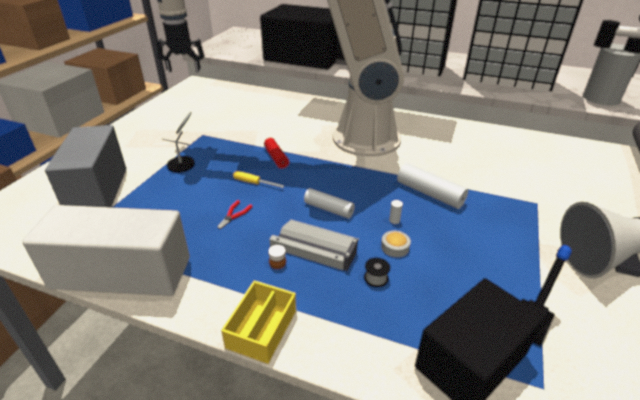

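View pics/side0.png

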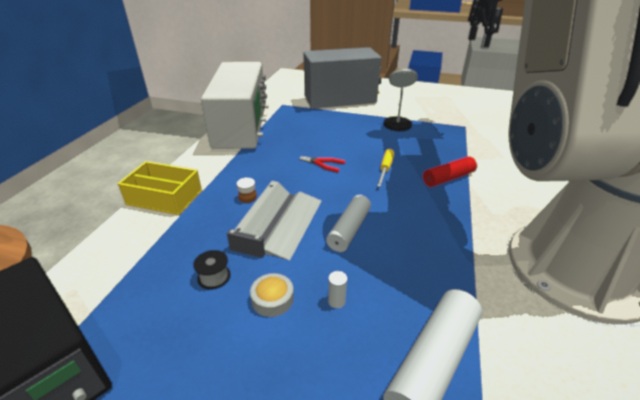

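The scene view shows these look-alikes: a red cylinder (277,152), a large grey cylinder (432,187), an upright stub (396,211) and the mid-size grey bar (330,203). I choose the one at (330,203), which is at (348,223) in the side view. I'll check it in close crops.

```bash
python3 - <<'E'
import cv2,numpy as np
a=cv2.imread("pics/scene0.png")[170:290,220:420];b=cv2.imread("pics/side0.png")[170:320,190:390]
cv2.imwrite("pics/c1.png",cv2.resize(a,None,fx=4,fy=4,interpolation=cv2.INTER_CUBIC))
cv2.imwrite("pics/c2.png",cv2.resize(b,None,fx=4,fy=4,interpolation=cv2.INTER_CUBIC))
E
```

```text
(no output)
```

View pics/c1.png

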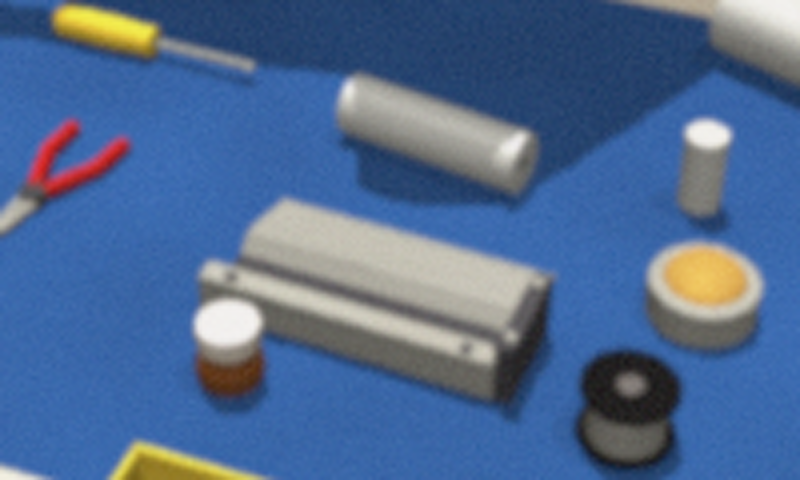

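View pics/c2.png

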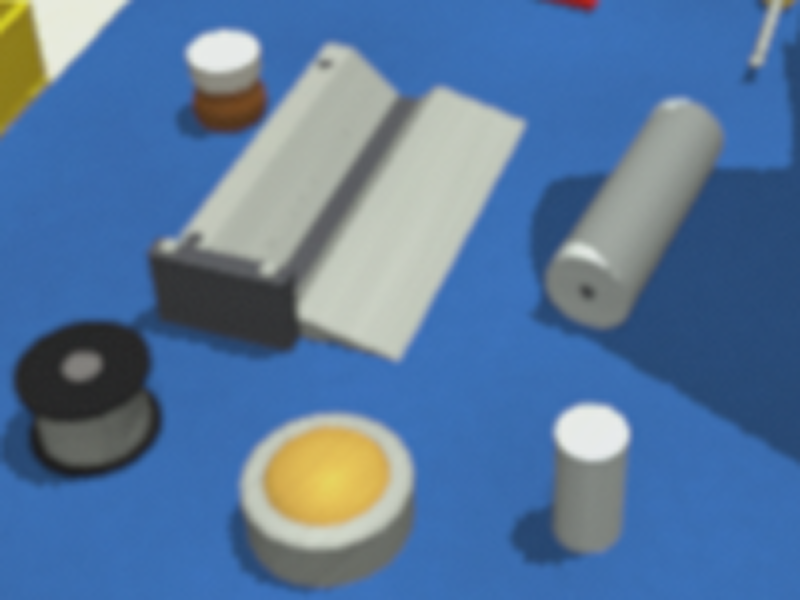

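Crop check: the bar is plain grey and smaller than the white-grey cylinder, lying on the ramp's side. In the crops its near end is at c2 (590,287) and the end stop is at the end nearer the tin. I'll fit the poses next.

```bash
cat > h.py <<'E'
from rig import r
import cv2,numpy as np
from scipy.optimize import least_squares
from scipy.spatial.transform import Rotation as R
def pr(n,P):
    c=r.camera_info(n);return cv2.projectPoints(np.float64(P).reshape(-1,1,3),c["rvec"],c["tvec"],c["K"],None)[0].reshape(-1,2)
def place(p,P):
    c,s=np.cos(p[2]),np.sin(p[2]);P=np.float64(P);return np.c_[p[0]+c*P[:,0]-s*P[:,1],p[1]+s*P[:,0]+c*P[:,1],P[:,2]]
t=np.linspace(0,2*np.pi,60)
cyl=np.concatenate([np.c_[22*np.cos(t),0*t+y,22+22*np.sin(t)] for y in(-70,70)])
E
python3 - <<'E'
from h import *
side=[((-75,-100,0),(525,122)),((-75,100,0),(400,360)),((50,112,46),(152,250)),((-22,112,46),(297,288)),((-22,112,0),(290,348)),((50,112,0),(165,315)),((-20,-100,14),(440,88)),((50,-100,30),(330,43))]
sc=[((-75,-100,0),(285,200)),((50,-100,30),(203,268)),((50,112,0),(495,400)),((-75,100,0),(550,272))]
S=np.array([s[1] for s in side])/4+[190,170];C=np.array([s[1] for s in sc])/4+[220,170]
def ray0(n,px):
    c=r.camera_info(n);M=cv2.Rodrigues(c["rvec"])[0];o=-M.T@c["tvec"].ravel();d=M.T@np.linalg.inv(c["K"])@[*px,1];return (o-d*o[2]/d[2])[:2]
print('foot pts',ray0("side",S[0]),ray0("side",S[1]))
a,b=ray0("side",S[0]),ray0("side",S[1]);yaw=np.arctan2(*(b-a)[::-1])-np.pi/2
m=(a+b)/2
f=lambda p:np.r_[(pr("side",place(p,[s[0] for s in side]))-S).ravel(),0.7*(pr("scene",place(p,[s[0] for s in sc]))-C).ravel()]
s=least_squares(f,[*(m+75*np.array([np.cos(yaw),np.sin(yaw)])),yaw],loss='soft_l1');V=s.x
print('V',V,f(V).round(1))
def bb(p):
    return np.r_[tuple(np.r_[q.min(0),q.max(0)] for q in(pr("side",place(p,cyl)),pr("scene",place(p,cyl))))]
T=np.r_[np.array([546,97,723,330])/4+[190,170]*1*np.ones(4)[:0].tolist() if 0 else np.array([546,97,723,330])/4+np.array([190,170,190,170]),np.array([337,73,538,193])/4+np.array([220,170,220,170])]
n=ray0("side",[337,240])
s=least_squares(lambda p:bb(p)-T,[*n,V[2]]);B=s.x
print('B',B,(bb(B)-T).round(1))
c,sn=np.cos(V[2]),np.sin(V[2]);d=B[:2]-V[:2]
print('bar in V',c*d[0]+sn*d[1],-sn*d[0]+c*d[1],B[2]-V[2])
for nm,px in dict(stub=(590+0,545),tin=(330,570),reel=(95,465)).items(): print(nm,ray0("side",np.array(px)/4+[190,170]))
E
```

```text
foot pts [523.45383599 -70.42608842] [530.08861989 129.72412551]
V [ 5.98828614e+02  2.56524374e+01 -3.80726845e-02] [ 1.5 -0.   1.4 -0.2 -1.1 -0.3 -2.8 -1.7  1.   0.9 -1.1  0.9  0.4 -0.7
 -0.1 -0.4 -0.4 -1.1 -1.3  0.6  2.   0.2  0.8 -0.4]
B [ 4.39239193e+02  1.31866298e+01 -1.53895401e-01] [-0.2  0.8 -0.3 -0.5 -0.2 -0.3  0.1 -0.7]
bar in V -158.99927770207154 -18.531303699580196 -0.11582271606629616
stub [416.92645982 209.6268749 ]
tin [518.16118356 251.58906423]
reel [639.20500464 227.96339827]
```

```bash
cat >> h.py <<'E'
V=np.array([598.8,25.7,-0.038]); B=np.array([439.2,13.2,-0.154])
def ray0(n,px,z=0):
    c=r.camera_info(n);M=cv2.Rodrigues(c["rvec"])[0];o=-M.T@c["tvec"].ravel();d=M.T@np.linalg.inv(c["K"])@[*px,1];return (o+d*(z-o[2])/d[2])[:2]
def d(x,y,z,yaw):
    s=r.sense();T=R.from_euler('xyz',s["tcp_rot"]);G=R.from_euler('xyz',[np.pi,0,yaw])
    print('t',s["clock"].round(2),'eef',s["eef_pos"].round(1),'yaw',s["tcp_rot"][2].round(3),'F',s["contact_force"].round(1))
    print('rows',(T.inv().apply(np.array([x,y,z])-s["eef_pos"])/200).round(3),((T.inv()*G).as_rotvec()/np.pi).round(3))
E
python3 -m inch '[[[0.73,-1,0,0,0,0.16],[0.73,-1,0,0,0,0.16],[0.73,-1,0,0,0,0.16],[0.73,-1,0,0,0,0.16],[0.73,-1,0,0,0,0.16],[0.73,-1,0,0,0,0.16],[0.73,-1,0,0,0,0.16]]]' 1
python3 - <<'E'
from h import *
for n,p in dict(drvtip=(283,186),red=(285,166)).items(): print(n,ray0("scene",p))
d(385,21,150,-.154)
E
```

```text
clock: 0.68
eef_pos: [282.2, -343.8, 230.6]
tcp_rot: [-3.138, 0.001, -0.153]
contact_force: [-0.7, -0.2, 0.8]
opening: 1.001
grasp_force: 0.0
drvtip [ 384.10205382 -157.28372602]
red [ 276.98910888 -198.97634699]Traceback (most recent call last):
  File "<stdin>", line 3, in <module>
  File "h.py", line 16, in d
    print('t',s["clock"].round(2),'eef',s["eef_pos"].round(1),'yaw',s["tcp_rot"][2].round(3),'F',s["contact_force"].round(1))
              ^^^^^^^^^^^^^^^^
AttributeError: 'float' object has no attribute 'round'
```

```bash
sed -i 's/s\["clock"\].round(2)/s["clock"]/' h.py
python3 -m inch '[[[0.12,-0.94,0,0,0,0],[0.12,-0.94,0,0,0,0],[0.12,-0.94,0,0,0,0],[0.12,-0.94,0,0,0,0],[0.12,-0.94,0,0,0,0]]]'
python3 -m inch '[[[0.11,-0.94,0.2,0,0,0],[0.11,-0.94,0.4,0,0,0],[0.11,-0.94,0.4,0,0,0],[0.11,-0.94,0.4,0,0,0],[0.11,-0.94,0.4,0,0,0],[0.11,-0.94,0.4,0,0,0],[0.11,-0.94,0.4,0,0,0]]]'
cat >> h.py <<'E'
def wproj(P):
    s=W["s"];c=r.camera_info("wrist");M=c["mount"];T=R.from_euler('xyz',s["tcp_rot"])
    q=(T.inv().apply(np.float64(P)-s["eef_pos"])-M[:3,3])@M[:3,:3];th=np.arctan2(np.hypot(q[:,0],q[:,1]),q[:,2]);k=th/np.maximum(np.hypot(q[:,0],q[:,1]),1e-9)*c["K"][0,0]
    return np.c_[q[:,0]*k+c["K"][0,2],q[:,1]*k+c["K"][1,2]]
W={}
def wgrab(): W["s"]=r.sense();return r.grab_frame("wrist")[:,:,::-1].copy()
E
python3 - <<'E'
from h import *
im=wgrab()
im=cv2.resize(im,None,fx=1.25,fy=1.25,interpolation=cv2.INTER_CUBIC)
h=cyl
for p,g in((B,(0,0,255)),):
    for q in wproj(place(p,cyl)): cv2.circle(im,tuple(int(v*1.25) for v in q),1,g,-1)
E=np.array([(-75,-100,0),(-75,100,0),(-20,-100,14),(-20,100,14),(50,-100,30),(50,112,46),(-22,112,46)])
for q in wproj(place(V,E)): cv2.circle(im,tuple(int(v*1.25) for v in q),3,(0,255,0),1)
cv2.imwrite("pics/w1.png",im);d(385,21,0,-.154)
E
```

```text
clock: 1.1
eef_pos: [334.7, -164.8, 231.1]
tcp_rot: [-3.141, 0.0, -0.154]
contact_force: [0.8, 0.7, 0.6]
opening: 0.997
grasp_force: 0.0
clock: 1.68
eef_pos: [385.1, 16.1, 150.3]
tcp_rot: [3.141, 0.002, -0.15]
contact_force: [-0.5, -1.0, -0.3]
opening: 1.001
grasp_force: 0.0
t 1.7333 eef [385.3  15.  150.9] yaw -0.152 F [-0.8 -0.5  0.6]
rows [-0.005 -0.03   0.755] [0.    0.    0.001]
```

View pics/w1.png

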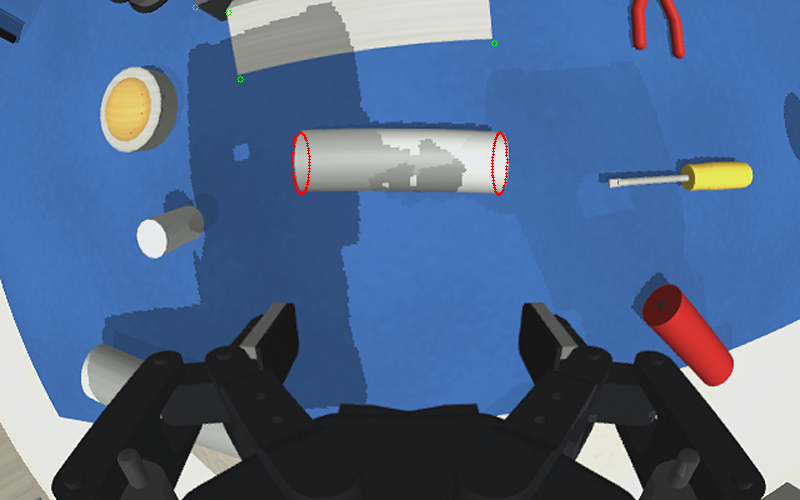

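The wrist view shows the bar at (400,162), and the projected estimate lies on it. The ramp's foot corners also match to about 2 mm. I'll descend behind the bar.

```bash
python3 -m inch '[[[0,-0.03,0.2,0,0,0],[0,-0.03,0.4,0,0,0],[0,-0.03,0.55,0,0,0],[0,-0.03,0.66,0,0,0],[0,-0.03,0.72,0,0,0],[0,-0.03,0.74,0,0,0],[0,-0.03,0.74,0,0,0]]]'
python3 - <<'E'
from h import *
d(400,20,2,-.154)
E
```

```text
clock: 2.32
eef_pos: [386.3, 19.4, 3.0]
tcp_rot: [3.141, 0.001, -0.157]
contact_force: [-0.3, 0.7, 0.5]
opening: 0.995
grasp_force: 0.0
t 2.3167 eef [386.3  19.4   3. ] yaw -0.157 F [-0.3  0.7  0.5]
rows [ 0.067 -0.014  0.005] [ 0.     0.    -0.001]
```

```bash
python3 -m inch '[[[0.015,0,0,0,0,0],[0.03,0,0,0,0,0],[0.045,0,0,0,0,0],[0.06,0,0,0,0,0],[0.073,0,0,0,0,0],[0.085,0,0,0,0,0],[0.095,0,0,0,0,0],[0.105,0,0,0,0,0]]]'
python3 -m inch '[[[0.012,0,0,0,0,-0.003],[0.024,0,0,0,0,-0.006],[0.036,0,0,0,0,-0.01],[0.048,0,0,0,0,-0.014],[0.06,0,0,0,0,-0.018],[0.072,0,0,0,0,-0.022],[0.084,0,0,0,0,-0.026],[0.096,0,0,0,0,-0.03]]]'
python3 - <<'E'
from h import *
im=wgrab();cv2.imwrite("pics/w2.png",im);d(430,20,2,-.038)
E
```

```text
clock: 2.98
eef_pos: [407.4, 17.3, 3.3]
tcp_rot: [-3.142, -0.0, -0.155]
contact_force: [0.2, -0.3, 0.2]
opening: 0.998
grasp_force: 0.0
clock: 3.65
eef_pos: [426.4, 14.3, 3.3]
tcp_rot: [3.142, 0.0, -0.059]
contact_force: [0.0, -0.6, -0.9]
opening: 0.999
grasp_force: 0.1
t 3.7 eef [427.1  14.3   3.3] yaw -0.058 F [ 1.  -0.4  0.2]
rows [ 0.013 -0.029  0.007] [-0.    -0.    -0.007]
```

View pics/w2.png

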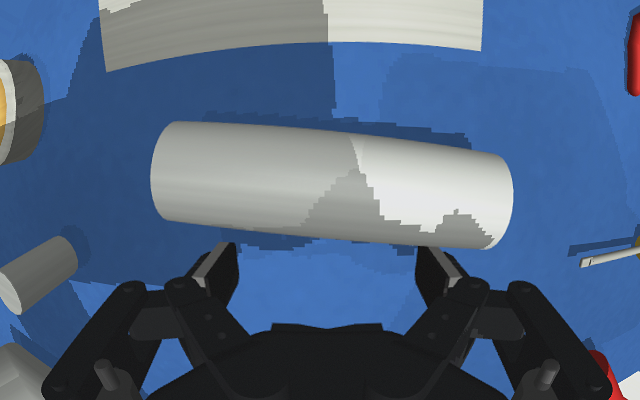

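The bar at (330,185) touches the right finger at about (423,247). Its left end is still ahead, so I'll go on squaring it slowly.

```bash
python3 -m inch '[[[0.012,0,0,0,0,-0.003],[0.024,0,0,0,0,-0.006],[0.036,0,0,0,0,-0.007],[0.048,0,0,0,0,-0.007],[0.06,0,0,0,0,-0.007],[0.072,0,0,0,0,-0.007],[0.084,0,0,0,0,-0.007],[0.096,0,0,0,0,-0.007]]]'
cat >> h.py <<'E'
def fit(bb,z=22,p0=(470,10,-.05)):
    "bar pose from silhouette box in wrist picture"
    c=cyl+[0,0,z-22]
    f=lambda p:(lambda q:np.r_[q.min(0),q.max(0)])(wproj(place(p,c)))-bb
    s=least_squares(f,p0);p=s.x;a=V[2];e=p[:2]-V[:2]
    print('bar',p.round(3),'res',s.fun.round(1),'inV',(np.cos(a)*e[0]+np.sin(a)*e[1]).round(1),(-np.sin(a)*e[0]+np.cos(a)*e[1]).round(1),(p[2]-a).round(3))
E
python3 - <<'E'
from h import *
im=wgrab();cv2.imwrite("pics/w3.png",im);d(450,12,2,-.038);s=W["s"];np.save("w3.npy",np.r_[s["eef_pos"],s["tcp_rot"]])
E
```

```text
clock: 4.37
eef_pos: [445.6, 13.2, 3.3]
tcp_rot: [-3.142, -0.0, -0.039]
contact_force: [-0.5, 0.1, 0.4]
opening: 1.003
grasp_force: 0.1
t 4.4167 eef [446.3  13.1   3.4] yaw -0.039 F [0.1 0.2 0.3]
rows [0.019 0.005 0.007] [-0. -0. -0.]
```

View pics/w3.png

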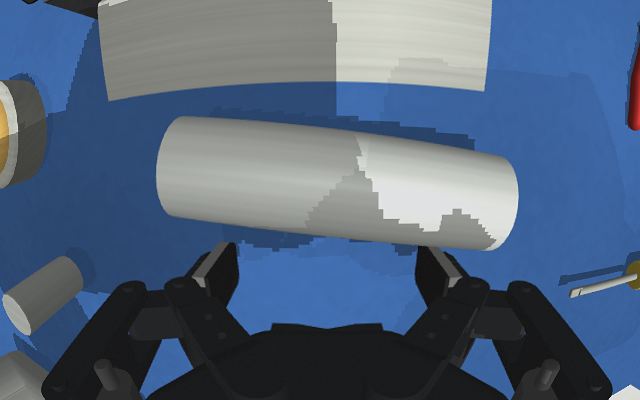

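```bash
python3 - <<'E'
from h import *
a=np.load("w3.npy");W["s"]=dict(eef_pos=a[:3],tcp_rot=a[3:]);fit(np.array([156,116,518,250]))
E
```

```text
bar [ 4.83445e+02  5.50400e+00 -1.53000e-01] res [-1.1  0.1  1.3  0.3] inV -114.5 -24.6 -0.115
```

```bash
python3 -m inch '[[[-0.02,0,0,0,0,0],[-0.02,0.05,0,0,0,0],[-0.02,0.09,0,0,0,0],[-0.01,0.09,0,0,0,0],[0.01,0.09,0,0,0,0],[0.025,0.09,0,0,0,0],[0.04,0.09,0,0,0,0],[0.055,0.09,0,0,0,0]]]'
python3 -m inch '[[[0.014,0,0,0,0,0],[0.028,0,0,0,0,0],[0.042,0,0,0,0,0],[0.056,0,0,0,0,0],[0.07,0,0,0,0,0],[0.084,0,0,0,0,0],[0.098,0,0,0,0,0],[0.112,0,0,0,0,0]]]'
python3 -m inch '[[[0.014,0,-0.002,0,0,0],[0.028,0,-0.004,0,0,0],[0.042,0,-0.008,0,0,0],[0.056,0,-0.012,0,0,0],[0.07,0,-0.016,0,0,0],[0.084,0,-0.02,0,0,0],[0.09,0,-0.02,0,0,0],[0.09,0,-0.02,0,0,0]]]'
python3 - <<'E'
from h import *
im=wgrab();cv2.imwrite("pics/w4.png",im);d(500,0,6,-.038);s=W["s"];np.save("w4.npy",np.r_[s["eef_pos"],s["tcp_rot"]])
E
```

```text
clock: 5.08
eef_pos: [456.3, -5.2, 3.3]
tcp_rot: [-3.142, -0.0, -0.039]
contact_force: [-0.0, -0.9, 1.5]
opening: 0.998
grasp_force: 0.3
clock: 5.75
eef_pos: [478.1, -6.1, 3.2]
tcp_rot: [-3.142, 0.0, -0.039]
contact_force: [-1.4, 1.2, 0.9]
opening: 0.999
grasp_force: 0.6
clock: 6.42
eef_pos: [495.4, -6.8, 7.2]
tcp_rot: [3.142, 0.002, -0.038]
contact_force: [-4.5, -0.1, 1.9]
opening: 1.004
grasp_force: 2.2
t 6.4667 eef [495.4  -6.8   7.2] yaw -0.038 F [-4.9  0.9  2.4]
rows [ 0.022 -0.035  0.006] [ 0.  0. -0.]
```

View pics/w4.png

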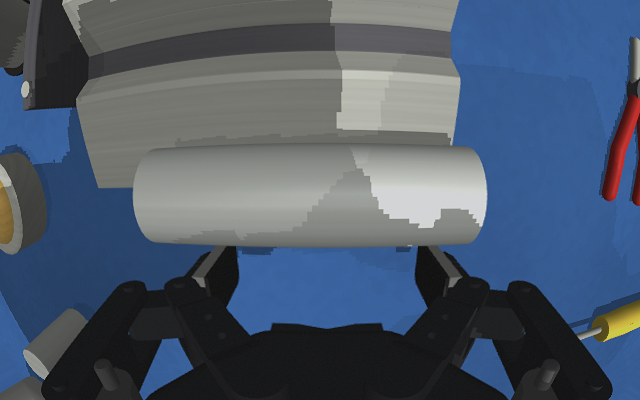

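The bar now lies square against both fingers and on the ramp's foot: left end at (133,195), right end at (487,195). I'll push it up the ramp.

```bash
python3 -m inch '[[[0.013,0,-0.002,0,0,0],[0.026,0,-0.004,0,0,0],[0.039,0,-0.006,0,0,0],[0.052,0,-0.008,0,0,0],[0.065,0,-0.01,0,0,0],[0.078,0,-0.012,0,0,0],[0.091,0,-0.014,0,0,0],[0.104,0,-0.016,0,0,0]]]'
python3 -m inch '[[[0.013,0,-0.002,0,0,0],[0.026,0,-0.004,0,0,0],[0.039,0,-0.006,0,0,0],[0.052,0,-0.008,0,0,0],[0.065,0,-0.01,0,0,0],[0.077,0,-0.012,0,0,0],[0.088,0,-0.014,0,0,0],[0.098,0,-0.016,0,0,0]]]'
python3 - <<'E'
from h import *
im=wgrab();cv2.imwrite("pics/w5.png",im);d(550,-9,13,-.038);s=W["s"];np.save("w5.npy",np.r_[s["eef_pos"],s["tcp_rot"]])
E
```

```text
clock: 7.13
eef_pos: [515.9, -7.5, 10.3]
tcp_rot: [3.142, 0.002, -0.038]
contact_force: [-6.0, 0.4, 4.1]
opening: 0.999
grasp_force: 2.8
clock: 7.8
eef_pos: [535.6, -8.3, 13.5]
tcp_rot: [-3.142, 0.002, -0.038]
contact_force: [-5.5, 0.4, 4.0]
opening: 1.001
grasp_force: 2.8
t 7.85 eef [536.3  -8.3  13.7] yaw -0.038 F [-5.1  1.3  4.3]
rows [0.069 0.001 0.003] [-0.  0. -0.]
```

```bash
python3 -m inch '[[[0.01,0,-0.001,0,0,0],[0.019,0,-0.002,0,0,0],[0.027,0,-0.003,0,0,0],[0.034,0,-0.004,0,0,0],[0.04,0,-0.005,0,0,0],[0.046,0,-0.006,0,0,0],[0.052,0,-0.006,0,0,0],[0.058,0,-0.006,0,0,0]]]'
```

```text
clock: 8.52
eef_pos: [548.5, -8.8, 15.0]
tcp_rot: [-3.142, -0.001, -0.039]
contact_force: [-0.3, -0.0, -0.1]
opening: 0.999
grasp_force: 0.0
```

```bash
python3 - <<'E'
from h import *
im=wgrab()
P=place(V,cyl+[0,-37,5])
im=cv2.resize(im,None,fx=1.25,fy=1.25)
for q in wproj(P): cv2.circle(im,tuple(int(v*1.25) for v in q),1,(0,0,255),-1)
cv2.imwrite("pics/w6.png",im);d(540,-9,100,-.038);s=W["s"];np.save("w6.npy",np.r_[s["eef_pos"],s["tcp_rot"]])
E
```

```text
t 8.5667 eef [548.7  -8.8  15. ] yaw -0.039 F [ 0.7 -0.4  0.3]
rows [-0.043  0.003 -0.425] [-0. -0. -0.]
```

View pics/w6.png

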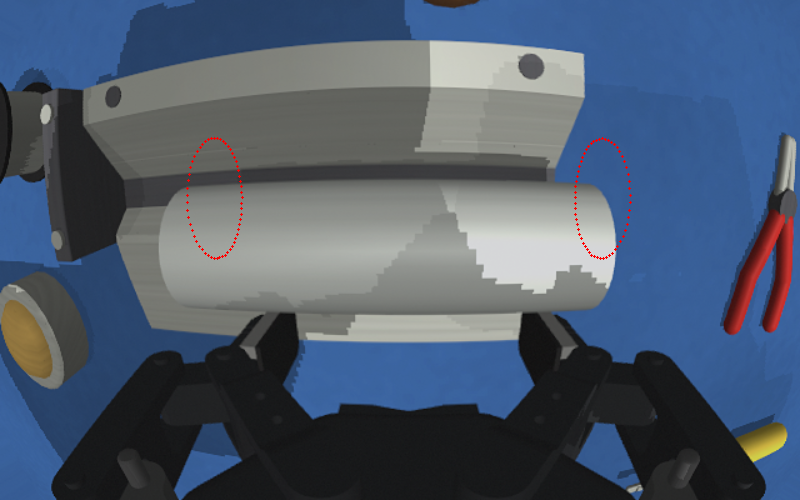

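The bar at (388,248) sits on the lip, still touching the fingers. I'll nudge it on gently.

```bash
python3 -m inch '[[[0.006,0,0,0,0,0],[0.012,0,0,0,0,0],[0.017,0,0,0,0,0],[0.022,0,0,0,0,0],[0.026,0,0,0,0,0],[0.03,0,0,0,0,0],[0.03,0,0,0,0,0],[0.03,0,0,0,0,0]]]'
python3 - <<'E'
from h import *
a=np.load("w6.npy");W["s"]=dict(eef_pos=a[:3],tcp_rot=a[3:]);fit(np.array([126.4,143.2,492.8,252]),36,(580,-5,-.04))
# automatic: which rows around column of bar centre changed vs w6 view
a=cv2.imread("pics/w5.png")
im=wgrab();cv2.imwrite("pics/w7.png",im)
g=cv2.cvtColor(im,cv2.COLOR_BGR2GRAY)
print(g[60:270:6,300]);print(cv2.cvtColor(a,cv2.COLOR_BGR2GRAY)[60:270:6,300])
h=cyl+[0,-33,5];
for z in(0,14):pass
print('expected seated box',wproj(place(V,h)).min(0),wproj(place(V,h)).max(0))
E
```

```text
clock: 9.23
eef_pos: [554.0, -9.0, 14.9]
tcp_rot: [-3.142, -0.0, -0.039]
contact_force: [-0.9, -0.3, -0.2]
opening: 0.998
grasp_force: 0.0
bar [ 5.81006e+02 -1.97900e+00 -7.00000e-03] res [-0.4  0.   0.3  0.1] inV -16.7 -28.3 0.031
[133 135 134 133  93  93  94  92  93 108 124 131 138 143 148 153 162 164
 160 154 149 141 137 132 121 110 101 103 100 103  99 160 172 171 168]
[102 102 103 103 101 103 102 102  70  71  69  68  60 110 101 124 135 142
 145 152 161 169 172 180 182 174 166 164 141 155 132 121 186  97 100]
expected seated box [142.84741241 122.36270893] [494.91936381 218.36500792]
```

The rows at column 300 show the bar seated in the groove, spanning rows 112–210. I'll raise, shut the fingers and go behind the open end.

```bash
python3 -m inch '[[[-0.03,0,-0.1,0,0,0],[-0.03,0,-0.3,0,0,0],[-0.03,0,-0.4,0,0,0],[-0.03,0,-0.4,0,0,0],[-0.03,0,-0.4,0,0,0]]]' -1
python3 - <<'E'
from h import *
t=place(V,[(3,-132,95)])[0];print(t)
for p in((220,227),(232,214),(250,208),(234,203)):print(ray0("scene",p))
d(*t,V[2])
E
```

```text
clock: 9.7
eef_pos: [548.9, -8.8, 96.1]
tcp_rot: [-3.142, -0.003, -0.039]
contact_force: [-0.2, -0.6, -0.9]
opening: 0.297
grasp_force: 0.0
[ 596.78304136 -106.31868003   95.        ]
[ 624.05593898 -236.48396482]
[ 562.44150847 -234.51381895]
[ 519.34608267 -200.03609552]
[ 515.16381266 -254.98810891]
t 9.7 eef [548.9  -8.8  96.1] yaw -0.039 F [-0.2 -0.6 -0.9]
rows [0.258 0.478 0.006] [-0.    -0.001 -0.   ]
```

```bash
python3 -m inch '[[[0.13,0.25,0,0,0,0],[0.26,0.48,0,0,0,0],[0.26,0.48,0,0,0,0],[0.26,0.48,0,0,0,0],[0.26,0.48,0,0,0,0],[0.26,0.48,0,0,0,0]]]' -1
python3 - <<'E'
from h import *
im=wgrab()
im=cv2.resize(im,None,fx=1.25,fy=1.25)
for q in wproj(place(V,cyl+[3,-28,5])): cv2.circle(im,tuple(int(v*1.25) for v in q),1,(0,0,255),-1)
s=W["s"];R_=R.from_euler('xyz',s["tcp_rot"])
for q in wproj([[s["eef_pos"][0],s["eef_pos"][1],20]]): cv2.circle(im,tuple(int(v*1.25) for v in q),4,(0,255,0),1)
cv2.imwrite("pics/w8.png",im);t=place(V,[(3,-132,20)])[0];d(*t,V[2])
E
```

```text
clock: 10.2
eef_pos: [594.9, -106.3, 93.3]
tcp_rot: [-3.141, 0.003, -0.039]
contact_force: [-1.0, 0.1, 0.3]
opening: -0.001
grasp_force: 0.0
t 10.25 eef [ 594.9 -105.9   93.6] yaw -0.038 F [-0.2  0.3  0.8]
rows [0.011 0.002 0.368] [-0.     0.001 -0.   ]
```

View pics/w8.png

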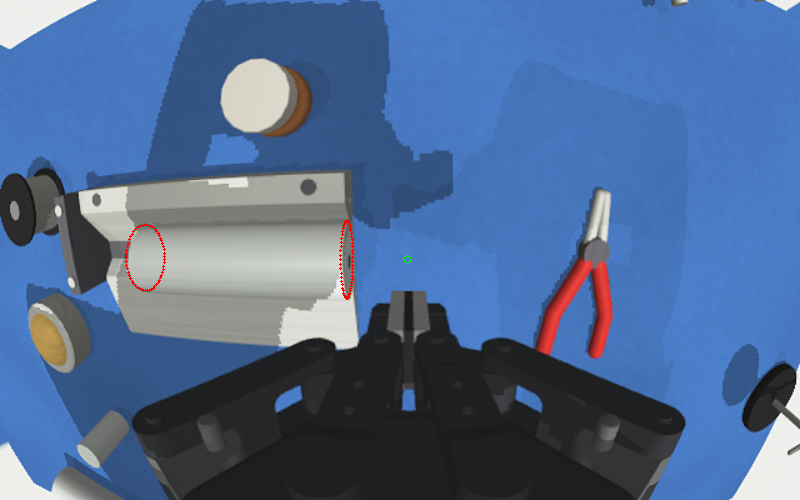

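The bar is seated with its end face at (348,260). The shut fingers' projected tip at (407,259) is on its axis, and the jar and pliers are clear. I'll descend and push.

```bash
python3 -m inch '[[[0.01,0,0.15,0,0,0],[0.01,0,0.28,0,0,0],[0.01,0,0.34,0,0,0],[0.01,0,0.365,0,0,0],[0.01,0,0.365,0,0,0],[0.01,0,0.365,0,0,0]]]'
python3 -m inch '[[[0,-0.02,0,0,0,0],[0,-0.04,0,0,0,0],[0,-0.055,0,0,0,0],[0,-0.065,0,0,0,0],[0,-0.075,0,0,0,0],[0,-0.085,0,0,0,0],[0,-0.095,0,0,0,0],[0,-0.105,0,0,0,0]]]'
python3 -m inch '[[[0,-0.01,0,0,0,0],[0,-0.02,0,0,0,0],[0,-0.03,0,0,0,0],[0,-0.04,0,0,0,0],[0,-0.05,0,0,0,0],[0,-0.06,0,0,0,0],[0,-0.07,0,0,0,0],[0,-0.08,0,0,0,0]]]'
python3 - <<'E'
from h import *
d(*place(V,[(0,-54.5,20)])[0],V[2])
E
```

```text
clock: 10.75
eef_pos: [598.5, -106.5, 22.5]
tcp_rot: [-3.142, -0.0, -0.038]
contact_force: [-0.4, -0.4, 0.3]
opening: 0.001
grasp_force: 0.0
clock: 11.42
eef_pos: [599.1, -85.8, 21.9]
tcp_rot: [3.141, -0.0, -0.039]
contact_force: [-0.8, -2.9, 1.7]
opening: 0.002
grasp_force: 1.8
clock: 12.08
eef_pos: [599.7, -69.7, 21.9]
tcp_rot: [3.142, -0.0, -0.039]
contact_force: [0.4, -3.3, 1.5]
opening: -0.0
grasp_force: 1.8
t 12.0833 eef [599.7 -69.7  21.9] yaw -0.039 F [ 0.4 -3.3  1.5]
rows [-0.023 -0.204  0.01 ] [ 0. -0. -0.]
```

```bash
python3 -m inch '[[[0,-0.01,0,0,0,0],[0,-0.02,0,0,0,0],[0,-0.03,0,0,0,0],[0,-0.04,0,0,0,0],[0,-0.05,0,0,0,0],[0,-0.06,0,0,0,0],[0,-0.07,0,0,0,0],[0,-0.08,0,0,0,0]]]'
python3 -m inch '[[[0,-0.01,0,0,0,0],[0,-0.02,0,0,0,0],[0,-0.03,0,0,0,0],[0,-0.04,0,0,0,0],[0,-0.05,0,0,0,0],[0,-0.06,0,0,0,0],[0,-0.07,0,0,0,0],[0,-0.08,0,0,0,0]]]'
python3 -m inch '[[[0,-0.006,0,0,0,0],[0,-0.01,0,0,0,0],[0,-0.015,0,0,0,0],[0,-0.02,0,0,0,0],[0,-0.024,0,0,0,0],[0,-0.027,0,0,0,0],[0,-0.03,0,0,0,0],[0,-0.03,0,0,0,0]]]'
```

```text
clock: 12.75
eef_pos: [600.3, -53.6, 21.9]
tcp_rot: [-3.142, -0.0, -0.039]
contact_force: [-0.6, -4.3, 1.3]
opening: 0.002
grasp_force: 1.8
clock: 13.42
eef_pos: [600.9, -37.7, 21.9]
tcp_rot: [-3.142, -0.0, -0.039]
contact_force: [0.8, -3.3, 1.5]
opening: -0.002
grasp_force: 1.9
clock: 14.08
eef_pos: [601.1, -31.7, 21.9]
tcp_rot: [-3.142, 0.0, -0.039]
contact_force: [0.1, -2.5, 2.0]
opening: -0.003
grasp_force: 1.5
```

```bash
python3 -m inch '[[[0,-0.004,0,0,0,0],[0,-0.007,0,0,0,0],[0,-0.01,0,0,0,0],[0,-0.01,0,0,0,0]]]'
python3 -m inch '[[[0,-0.004,0,0,0,0],[0,-0.007,0,0,0,0],[0,-0.007,0,0,0,0]]]'
```

```text
clock: 14.42
eef_pos: [601.2, -29.8, 21.9]
tcp_rot: [-3.142, -0.0, -0.039]
contact_force: [0.6, -2.1, 1.6]
opening: -0.003
grasp_force: 1.6
clock: 14.67
eef_pos: [601.3, -28.4, 21.9]
tcp_rot: [-3.142, 0.0, -0.039]
contact_force: [-0.5, -2.4, 1.9]
opening: -0.002
grasp_force: 1.6
```

```bash
for i in 1 2 3; do python3 -m inch '[[[0,-0.004,0,0,0,0],[0,-0.005,0,0,0,0],[0,-0.005,0,0,0,0]]]' | grep -E "eef|force"; done
```

```text
eef_pos: [601.3, -27.4, 21.9]
contact_force: [0.2, -3.1, 1.8]
grasp_force: 1.7
eef_pos: [601.4, -26.4, 21.9]
contact_force: [-0.3, -4.1, 1.3]
grasp_force: 1.7
eef_pos: [601.4, -25.7, 21.9]
contact_force: [-0.2, -5.6, 1.2]
grasp_force: 2.9
```

```bash
python3 -m inch '[[[0,-0.004,0,0,0,0],[0,-0.005,0,0,0,0],[0,-0.005,0,0,0,0]]]' | grep -E "eef|force"
python3 - <<'E'
from h import *
im=wgrab();cv2.imwrite("pics/w9.png",im);print(r.sense()["contact_force"])
E
```

```text
eef_pos: [601.4, -25.6, 21.9]
contact_force: [-0.7, -10.7, 2.3]
grasp_force: 5.7
[ -0.27140937 -11.65215808   1.15613839]
```

The force rises with no further motion, so the bar is against the stop. I'll back off along the groove, then rise.

```bash
python3 -m inch '[[[0,0.01,0,0,0,0],[0,0.03,0,0,0,0],[0,0.08,0,0,0,0],[0,0.12,0,0,0,0],[0,0.12,-0.15,0,0,0],[0,0.12,-0.3,0,0,0],[0,0.12,-0.5,0,0,0],[0,0.12,-0.6,0,0,0]]]'
python3 -m inch '[[[0,0.1,-0.3,0,0,0],[0,0.1,-0.4,0,0,0],[0,0.1,-0.4,0,0,0],[0,0.1,-0.4,0,0,0],[0,0.1,-0.4,0,0,0],[0,0.1,-0.4,0,0,0]]]'
python3 - <<'E'
from h import *
im=wgrab();g=cv2.cvtColor(im,cv2.COLOR_BGR2GRAY);g1=cv2.cvtColor(wgrab(),cv2.COLOR_BGR2GRAY)
print(r.sense()["contact_force"].round(1))
for dy in(-70,70): # grey profile along the bar's top line around its predicted ends; hue tells mat
  ys=np.arange(30+dy-16,30+dy+17,4)
  q=wproj(place(V,[(1,y,49) for y in ys]))
  print([(int(y),im[int(b),int(a)].tolist()) for y,(a,b) in zip(ys,q)])
print(cv2.absdiff(g,g1).max())
E
```

```text
clock: 16.38
eef_pos: [601.8, -49.2, 145.7]
tcp_rot: [-3.142, -0.004, -0.039]
contact_force: [1.9, 0.5, 0.5]
opening: -0.003
grasp_force: 0.0
clock: 16.88
eef_pos: [598.7, -68.5, 220.3]
tcp_rot: [-3.141, 0.003, -0.039]
contact_force: [0.1, -0.0, 0.1]
opening: -0.001
grasp_force: 0.0
[-0.  -0.5  0.7]
[(-56, [156, 165, 163]), (-52, [148, 155, 154]), (-48, [148, 156, 155]), (-44, [111, 115, 113]), (-40, [106, 110, 107]), (-36, [180, 185, 182]), (-32, [179, 184, 181]), (-28, [179, 185, 181]), (-24, [179, 184, 181])]
[(84, [174, 180, 176]), (88, [173, 179, 176]), (92, [173, 178, 175]), (96, [174, 179, 176]), (100, [163, 167, 164]), (104, [105, 100, 100]), (108, [103, 102, 105]), (112, [176, 111, 64]), (116, [183, 115, 68])]
159
```

```bash
python3 -m inch '[[[0,0,0,0,0,0],[0,0,0,0,0,0],[0,0,0,0,0,0],[0,0,0,0,0,0]]]' | head -2
python3 -c "
from rig import r
print(r.sign_off())"
```

```text
clock: 17.32
eef_pos: [599.7, -68.4, 221.6]
the job is handed in; nothing more can be done
None
```

The bar lies seated in the groove against the end stop, with the arm clear about 220 mm up. I handed the job in at about 17 s; my final check of the bar was by pixel values and the stop's force reading only. I could not confirm that it rolled rather than slid on the ramp, where the fingers pushed with about 5.5 N.

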